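# Load the chip tester and start it

### The arm

A 6-joint arm with a two-finger parallel gripper is mounted at the origin on the work surface. World frame = base frame: x ahead of the robot, y to its left, z up, the work surface at z = 0. Lengths are in m, angles in rad, forces in N, time in s.
With the tool pointing down it reaches from about 0.25 to 0.85 m from the base axis. Payload 12.5 kg.
Tool frame: the origin (TCP) lies on the centre line of the jaws, within the pads' length; the fingertips stand 11 mm ahead of it and the grasp point (between the pads) lies 8 mm behind it (tips_ahead is the distance from the TCP to the fingertips, in m); z points along the fingers, y is the line along which they close (so a half turn about z gives the same grasp; the last joint's range is limited). The gripper opens to 93 mm and grips with 3 to 60 N. Pads are 15 mm wide; open, the fingers measure 128 mm over their backs; the gripper's body (75 mm by 188 mm) begins 65 mm behind the grasp point.
Start: joints at [-0.085, 0.351, 1.652, -0, 1.139, -0.085], TCP at [0.55, 0, 0.23] pointing down, gripper open.
Joint ranges: [-2.75, 2.75], [-0.79, 2.1], [0.01, 2.65], [-1.57, 4.71], [0.07, 3.14], [-2.87, 2.87]. Speed limits (rad/s): [2.22, 2.22, 2.79, 3.14, 3.14, 3.14].

### API

Orientations are given as [roll, pitch, yaw] about the fixed x, y, z axes, in that order (R = Rz(yaw) Ry(pitch) Rx(roll)).
In Python, from station import * gives the robot as it stands.
- The arm moves only by the shell command python3 -m pendant 'ROWS' [FORCE]. ROWS is text: rows parted by semicolons, each of 7 numbers parted by spaces: the finger opening in mm, from 0 to 93, then the shift along the tool's x, y, z in mm, then the turn, a rotation vector about the tool's x, y, z in degrees. In form: jaw dx dy dz rx ry rz; .... A call has 1 to 20 rows; each row is the pose to reach, as a shift and turn from the pose commanded when the call began, along the tool's axes at that moment; what a row does not reach only later rows make up. A row lasts 1/8 s, in which the tool goes at most 62.5 mm and 10.7 degrees, less where a joint would pass 70% of its speed; a pose out of reach is approached as far as the arm can. A call with a gripper value outside its range is refused whole. The fingers move at their own pace and stop on an object; FORCE is the grip in N (left out, the last holds). Time passes only in rows, so rows that repeat a pose let the fingers close. It gives the time, the measured TCP pose, the force, the opening and the grip force at its end, in the units of the state.
- get_state(): the state, without advancing time (a new reading comes with each control period).
- camera(name): name is "scene" or "side" or "wrist"; returns the picture (480x640x3 uint8, blue, green, red); there is no depth.
- calibration(name): a dict with "fx", "fy", "cx", "cy" (pixels), "eye" and "rotation" of the camera in the world. Camera axes: x right, y up, looking along -z (the intrinsics and any distortion apply to the point x, -y, -z); pixel columns grow to the right and rows downward; lengths in m; the calibration is good to about 2 mm. A picture is of the moment at which its call begins: read the wrist's pose just before it. calibration takes no time and is no camera call; for the wrist camera it gives the pose at the moment of the call.
- close_job(): hands the job in; it is judged then, once.
Trained networks look in the newest picture that a camera, given by its name, has taken for a name from the list of things; names that differ only in an ending like _2 or _b are one class to them, and where a whole thing is asked for, a point or a joint stands for the part that bears it (a point fixed in the world has none). Each returns a list of dicts, best first, with "conf" (0 to 1); they miss things now and then, are a little off and sometimes report something else, mostly with a low value. They report only what shows in the picture. A call takes as long as a camera call. They do not tell look-alikes from the thing itself.
- masks_of(camera, label): "mask" (480x640 bool, what is visible of it) and "xy" ([column, row] in pixels, amid what is visible of it).
The state is a dict: "time_s": time; "qpos": joint angles; "joint_vel": joint speeds; "tau": joint torques, N m; "position": TCP position; "tcp_rot": TCP orientation; "force": force on the tool from outside, world axes, zero at the start; "moment": the same for the moment, N m; "finger_gap": finger opening in m; "grasp_force": force on a finger pad.
Only numpy, scipy, OpenCV 4.12 (cv2) and the standard library are available. Lean on these libraries where they do the work, as an engineer would, in place of code of your own. Each camera call takes 0.05 s, during which the arm holds its last target. There are 200 camera calls.

### The job

Start a test run on the chip tester by pushing and pressing with the fingertips, picking nothing up: push the black chip carrier along its track until it is fully home in the tester, then tip the wide rocker on the key box over to on by pressing its raised end fully down, then press the long bar-shaped clamp key fully down (it stays down), and last press the round start key fully down and let it come back up. Keep to this order, never lift or tip the carrier, and leave the other things on the bench where they are.

Things in the scene. Friction and masses are not known exactly. Their poses are not given: they have to be found in the camera images.
- tester: Fixed chip tester, 300 x 120 mm. Origin: underside centre, on the bench; +x is the loading direction. Open track along x from x=-150 to +30 mm, 64 mm wide, floor at z=12 mm, rails up to z=22 mm; then, to x=+150 mm, a white hood 57 mm high with a slot 64 mm wide, 24 mm high over the track floor. Inner stop at x=+90 mm, so the carrier's origin is at x=+35 mm when home.
- carrier: Loose black chip carrier in the track, 110 (x) x 60 x 12 mm, 0.25 kg, topped with brass chips; at its rear (-x) end an upright end plate 8 mm thick, 50 wide, 30 high, outer face at x=-55 mm. Origin: underside centre; x along the track. Starts 35 to 70 mm short of home; slides under 4 N and stays where left. Home: front against the stop, end plate's outer face at the tester's x=-20 mm.
- keybox: Fixed white key box, 100 x 200 x 50 mm, origin at its underside centre on the bench; x is its short side (-x side faces the robot), y its long side. Three 78 x 52 mm black key modules sit on its top in a row along y, 62 mm apart, in an order that changes; each key stands on its module and they share the box's yaw.
- rocker (a joint): Angle of the wide grey rocker paddle (60 along the box's x, 30 wide, 8 mm thick, pivot at its middle along y, 66 mm over the bench). About 0 = off: the end at +x, away from the robot, is up by 0.2 rad. 0.4 rad = on: that end fully down. Stays where it is left; pressing its raised end takes 1 to 3 N.
- rocker_raised_end (a point): Point on top of the rocker paddle, 22 mm from the pivot towards the end that is up at the start (the box's +x end); moves with the paddle. When fully on it is about 9 mm lower and still 22 mm from the pivot. The point's axes turn with the paddle.
- clamp_key (a joint): Travel of the long narrow bar-shaped grey key (60 along the box's x, 16 wide), the clamp key: 0 = up, 0.008 m = fully down, then its top is 12 mm over the box top. It has no spring: pushing it takes about 3 N and it stays down.
- clamp_key_top (a point): Centre of the bar-shaped clamp key's top face, 70 mm over the bench when up; moves with it.
- start_key (a joint): Travel of the round grey key (34 mm across), the start key: 0 = up, 0.006 m = fully down. Sprung: takes 1.5 N to start and about 5 N fully down, and comes back up when let go.
- start_key_top (a point): Centre of the round start key's top face, 70 mm over the bench when up; moves with it.
- cup: Loose steel cup, 66 mm across, 65 mm high, standing between tester and key box; bystander. Origin: underside centre.
- loupe: Loose black eye loupe, 40 mm across, 34 mm high; bystander. Origin: underside centre.
- tweezers_a: Loose steel tweezers, 125 mm long, 8 mm high, lying in front of the key box; bystander. Origin: underside, mid-length; x along them.
- tweezers_b: Loose steel tweezers, the same kind, lying beside the tester; bystander. Origin as above.
- bottle: Loose small amber bottle, 32 mm across, 65 mm high, standing behind the key box; bystander. Origin: underside centre.
- gel_box: Loose chip box, 62 x 62 x 21 mm, beside the tester's track; bystander. Origin: underside centre.
- wipe_box: Loose wipe carton, 45 x 120 x 35 mm, lying beyond the cup; bystander. Origin: underside centre.
Things that resemble listed ones, but are neither listed nor needed, are in the scene too. What is shaped like the carrier but orange is not meant.

How it is judged:
By the outcome, as a careful person would: the job done as asked, in the order asked, and still so for the second after the job is handed in, with the robot touching nothing.
It also fails if it takes over 51 s, if anything falls off the work surface, if the arm or the gripper's body presses on something with over 40 N, if the wrist force passes 120 N, or if a joint passes its speed limit or range.

## Working session

There is one attempt and no reset: what is moved stays moved. The work goes in short steps, Python scripts to look and compute and a shell command to move; the robot and the scene stay as the last step left them, time stands still between calls to the robot, and variables do not carry over. Pictures are saved under pics/ and viewed, at most 10 in all, crops included, and the job is handed in when it is done.

```bash
mkdir -p pics; ls
python3 - <<'E'
from station import *
import cv2,numpy as np
for n in ("scene","side"):
    im=camera(n); cv2.imwrite(f"pics/{n}0.png",im)
    c=calibration(n); print(n,{k:np.round(v,3).tolist() if not isinstance(v,str) else v for k,v in c.items()})
    for l in ("tester","carrier","keybox","rocker","clamp_key","start_key"):
        print(l,[(round(d["conf"],2),np.round(d["xy"]).tolist(),int(d["mask"].sum())) for d in masks_of(n,l)][:4])
s=get_state(); print(s["time_s"],s["position"],s["tcp_rot"])
E
```

```text
pics
scene {'fx': 504.215, 'fy': 504.215, 'cx': 308.69, 'cy': 237.083, 'eye': [1.06, 0.55, 0.886], 'rotation': [0.717, -0.015, 2.453]}
tester [(0.91, [332.0, 321.0], 7211)]
carrier [(0.9, [211.0, 293.0], 1416), (0.76, [462.0, 275.0], 1416), (0.62, [294.0, 173.0], 132), (0.57, [366.0, 307.0], 1192)]
keybox [(0.93, [281.0, 182.0], 1528)]
rocker [(0.41, [291.0, 171.0], 136)]
clamp_key []
start_key [(0.7, [280.0, 159.0], 113)]
side {'fx': 601.009, 'fy': 601.009, 'cx': 308.098, 'cy': 231.096, 'eye': [0.219, -0.857, 0.585], 'rotation': [1.098, 0.01, -0.411]}
tester [(0.93, [314.0, 230.0], 4879)]
carrier [(0.75, [433.0, 268.0], 1301), (0.59, [164.0, 242.0], 869), (0.58, [280.0, 226.0], 730)]
keybox [(0.93, [315.0, 397.0], 4972), (0.5, [295.0, 320.0], 641)]
rocker [(0.83, [296.0, 318.0], 625)]
clamp_key [(0.66, [326.0, 372.0], 836)]
start_key [(0.79, [310.0, 348.0], 440)]
0.7 [5.49987833e-01 2.43502765e-05 2.29618432e-01] [-3.14155427e+00  3.50138377e-06  1.57082696e+00]
```

View pics/scene0.png

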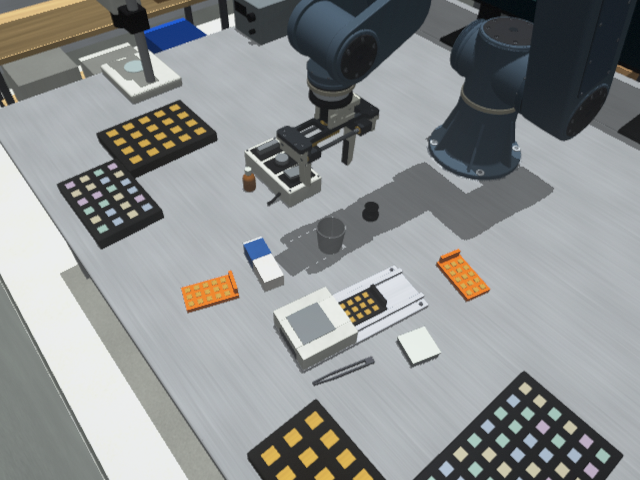

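View pics/side0.png

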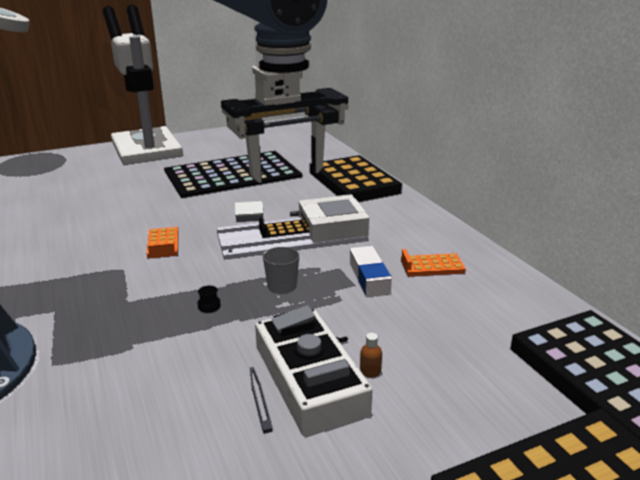

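```bash
cat > h.py <<'E'
from station import *
import cv2,numpy as np
from scipy.spatial.transform import Rotation as R
def rot(r):
    r=np.array(r); return r if r.shape==(3,3) else R.from_euler('xyz',r).as_matrix()
def ray(c,px):
    d=np.array([(px[0]-c["cx"])/c["fx"],-(px[1]-c["cy"])/c["fy"],-1.]); return rot(c["rotation"])@d
def onz(c,px,z):
    d=ray(c,px); e=np.array(c["eye"]); return e+d*(z-e[2])/d[2]
def proj(c,p):
    q=rot(c["rotation"]).T@(np.array(p)-c["eye"]); return [c["cx"]+c["fx"]*q[0]/-q[2], c["cy"]-c["fy"]*q[1]/-q[2]]
E
python3 - <<'E'
from h import *
print({n:[k for k in calibration(n)] for n in("scene","wrist")})
a=cv2.imread("pics/scene0.png");b=cv2.imread("pics/side0.png")
A=cv2.resize(a[255:375,265:435],None,fx=3.2,fy=3.2,interpolation=2)[:384,:400*2]
# montage: tester (side), keybox (side)
p1=cv2.resize(a[260:370,270:435],(480,320),interpolation=2)
p2=cv2.resize(b[190:260,215:375],(480,210),interpolation=2)
k=cv2.resize(b[305:430,250:375],(312,312),interpolation=2)
M=np.zeros((536,800,3),np.uint8);M[:320,:480]=p1;M[325:535,:480]=p2;M[:312,485:797]=k
cv2.imwrite("pics/crop1.png",M)
c=calibration("side");s=calibration("scene")
for n,px,z in [("s",(295,318),.066),("s",(309,344),.07),("s",(327,372),.07),("s",(286,228),.02),("s",(284,285),0)]:
    print(px,onz(c,px,z).round(3))
print(onz(s,(362,305),.025),onz(s,(332,248),0))
E
```

```text
{'scene': ['fx', 'fy', 'cx', 'cy', 'eye', 'rotation'], 'wrist': ['fx', 'fy', 'cx', 'cy', 'eye', 'rotation']}
(295, 318) [ 0.489 -0.175  0.066]
(309, 344) [ 0.482 -0.245  0.07 ]
(327, 372) [ 0.479 -0.307  0.07 ]
(286, 228) [0.619 0.191 0.02 ]
(284, 285) [0.545 0.015 0.   ]
[0.60449301 0.18748841 0.025     ] [5.37951447e-01 2.07773964e-02 1.11022302e-16]
```

View pics/crop1.png

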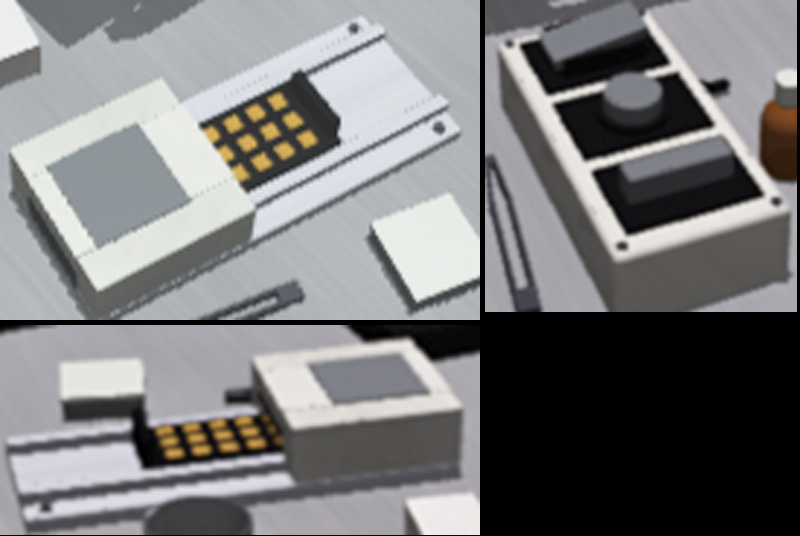

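```bash
cat >> h.py <<'E'
def fit(L,W):
    L=np.array(L,float);W=np.array(W,float)[:,:2];l=L.mean(0);w=W.mean(0)
    H=(L-l).T@(W-w);th=np.arctan2(H[0,1]-H[1,0],H[0,0]+H[1,1]);Rm=np.array([[np.cos(th),-np.sin(th)],[np.sin(th),np.cos(th)]])
    t=w-Rm@l;return t,th,Rm,np.linalg.norm((L@Rm.T+t-W),axis=1)
E
python3 - <<'E'
from h import *
s=calibration("scene");c=calibration("side")
cr=lambda p:(270+p[0]/2.909,260+p[1]/2.909)
P=[cr(p) for p in[(163,80),(255,210),(10,150),(98,290)]]
t,th,Rm,e=fit([(.03,-.06),(.03,.06),(.15,-.06),(.15,.06)],[onz(s,p,.057) for p in P]);print("tester",t.round(4),th,e.round(4))
for p,z in [((338,132),.042),((298,75),.042)]:
    w=onz(s,cr(p),z);print("plate corner local",Rm.T@(w[:2]-t))
for p in [(365,15),(460,128)]:
    print("rear local@.012",Rm.T@(onz(s,cr(p),.012)[:2]-t))
cs=lambda p:(215+p[0]/3,190+(p[1]-325)/3)
ck=lambda p:(250+(p[0]-485)/2.496,305+p[1]/2.496)
P=[ck(p) for p in[(500,40),(650,12),(785,205),(617,260)]]
t,th,Rm,e=fit([(-.05,.1),(.05,.1),(.05,-.1),(-.05,-.1)],[onz(c,p,.05) for p in P]);print("keybox",t.round(4),th,e.round(4))
for n,y in(("rocker",.062),("start",0),("clamp",-.062)):
    print(n,(t+Rm@[0,y]).round(4),"raised",(t+Rm@[.022,y]).round(4))
E
```

```text
tester [0.6282 0.1878] -0.17174775825246105 [0.0022 0.0023 0.0015 0.0026]
plate corner local [-0.05745214  0.02845942]
plate corner local [-0.06051699 -0.02446436]
rear local@.012 [-0.15154658 -0.06205721]
rear local@.012 [-0.15052932  0.0536873 ]
keybox [ 0.4844 -0.239 ] -0.04360657703792333 [0.0021 0.0065 0.0058 0.0027]
rocker [ 0.4871 -0.1771] raised [ 0.5091 -0.178 ]
start [ 0.4844 -0.239 ] raised [ 0.5064 -0.24  ]
clamp [ 0.4817 -0.3009] raised [ 0.5037 -0.3019]
```

```bash
python3 -m pendant '0 50 -5 0 0 0 -10; 0 100 -10 0 0 0 -20; 0 150 -15 0 0 0 -30; 0 200 -15 0 0 0 -40; 0 204 -15 20 0 0 -50; 0 204 -15 40 0 0 -60; 0 204 -15 60 0 0 -70; 0 204 -15 60 0 0 -80.2; 0 204 -15 60 0 0 -80.2; 0 204 -15 60 0 0 -80.2'
python3 - <<'E'
from h import *
s=get_state();print(s["qpos"].__array__().round(3) if hasattr(s["qpos"],'round') else s["qpos"],s["tcp_rot"])
c=calibration("wrist");cv2.imwrite("pics/w1.png",camera("wrist"));print(c)
E
```

```text
time_s: 1.95
position: [0.5351, 0.2041, 0.1699]
tcp_rot: [3.141, 0.0, 2.967]
force: [0.8, -0.2, 0.7]
finger_gap: 0.0014
grasp_force: 0.0
[ 0.283  0.458  1.65   0.     1.032 -1.113] [3.14134854e+00 4.31677583e-04 2.96658167e+00]
{'fx': 411.49778559593136, 'fy': 411.49778559593136, 'cx': 317.695311029682, 'cy': 239.66734512575056, 'eye': array([0.46455025, 0.2168142 , 0.32613721]), 'rotation': array([-2.67245630e-01, -1.58716238e-04,  1.39712215e+00])}
```

View pics/w1.png

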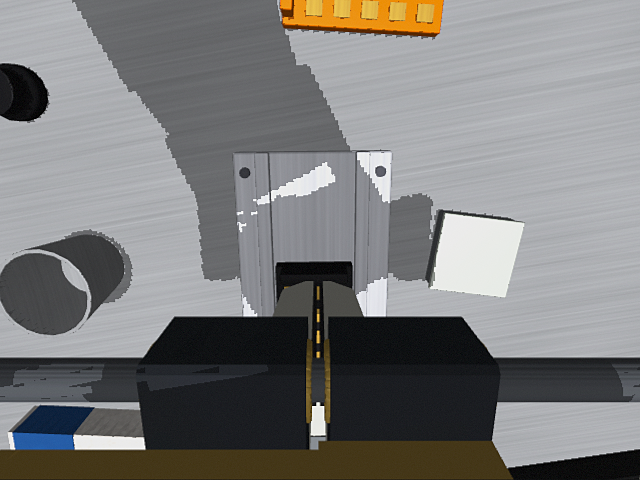

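Run:
```python
from h import *
c=calibration("wrist");t=np.array([.6282,.1878]);th=-.1717;Rm=np.array([[np.cos(th),-np.sin(th)],[np.sin(th),np.cos(th)]])
for p,z in [((234,153),.012),((392,152),.012),((234,153),.022),((392,152),.022),((276,262),.012),((352,262),.012),((276,262),.042),((352,262),.042),((278,275),.042),((350,275),.042)]:
    print(p,z,(Rm.T@(onz(c,p,z)[:2]-t)).round(4))
print(Rm.T@(get_state()["position"][:2]-t))
```

```text
(234, 153) 0.012 [-0.1475 -0.062 ]
(392, 152) 0.012 [-0.1481  0.0562]
(234, 153) 0.022 [-0.1481 -0.06  ]
(392, 152) 0.022 [-0.1487  0.0544]
(276, 262) 0.012 [-0.0616 -0.033 ]
(352, 262) 0.012 [-0.0616  0.028 ]
(276, 262) 0.042 [-0.0716 -0.0298]
(352, 262) 0.042 [-0.0715  0.0254]
(278, 275) 0.042 [-0.0616 -0.0286]
(350, 275) 0.042 [-0.0615  0.0242]
[-0.09449365  0.00011353]
```

```bash
python3 -m pendant '0 0 -2 50 0 0 0; 0 0 -2 100 0 0 0; 0 0 -2 130 0 0 0; 0 0 -2 141 0 0 0; 0 0 -2 141 0 0 0; 0 -10 -2 141 0 0 0; 0 -18 -2 141 0 0 0;0 -22 -2 141 0 0 0; 0 -26 -2 141 0 0 0; 0 -30 -2 141 0 0 0; 0 -34 -2 141 0 0 0; 0 -34 -2 141 0 0 0'
```

```text
time_s: 3.5
position: [0.5686, 0.1962, 0.0286]
tcp_rot: [3.141, 0.001, 2.97]
force: [1.1, 0.6, 0.8]
finger_gap: 0.0004
grasp_force: 0.0
```

```bash
python3 -m pendant '0 -4 0 0 0 0 0; 0 -8 0 0 0 0 0; 0 -12 0 0 0 0 0; 0 -16 0 0 0 0 0; 0 -19 0 0 0 0 0; 0 -22 0 0 0 0 0; 0 -24 0 0 0 0 0; 0 -26 0 0 0 0 0; 0 -28 0 0 0 0 0'
```

```text
time_s: 4.62
position: [0.5958, 0.1915, 0.0287]
tcp_rot: [3.142, 0.0, 2.971]
force: [-1.0, 0.5, 0.7]
finger_gap: 0.0006
grasp_force: 0.4
```

```bash
python3 -m pendant '0 -1 0 0 0 0 0; 0 -2 0 0 0 0 0; 0 -3 0 0 0 0 0'; python3 -m pendant '0 -1 0 0 0 0 0; 0 -2 0 0 0 0 0'; python3 -m pendant '0 -1 0 0 0 0 0; 0 -2 0 0 0 0 0'
```

```text
time_s: 5.0
position: [0.5987, 0.191, 0.0286]
tcp_rot: [-3.142, -0.0, 2.971]
force: [-1.2, 0.1, 0.1]
finger_gap: 0.0006
grasp_force: 0.6
time_s: 5.25
position: [0.5988, 0.191, 0.0286]
tcp_rot: [-3.141, -0.004, 2.971]
force: [-14.9, 2.7, 11.2]
finger_gap: 0.0003
grasp_force: 7.9
time_s: 5.5
position: [0.5989, 0.1909, 0.0287]
tcp_rot: [-3.14, -0.009, 2.971]
force: [-26.1, 4.5, 19.2]
finger_gap: 0.0005
grasp_force: 13.6
```

```bash
python3 -m pendant '0 5 0 0 0 0 0; 0 20 0 0 0 0 0; 0 40 0 0 0 0 0; 0 45 0 -50 0 0 0; 0 45 0 -100 0 0 0; 0 62 0 -141 0 0 0; 0 62 0 -141 0 0 0; 0 62 0 -141 0 0 0'
python3 - <<'E'
from h import *
c=calibration("wrist");a=camera("wrist");print(c["eye"],c["rotation"])
b=camera("scene");d=camera("side")
p1=cv2.resize(a[130:330,200:430],(460,400),interpolation=2)
M=np.zeros((590,800,3),np.uint8);M[:400,:460]=p1
M[:220,465:795]=cv2.resize(b[260:370,270:435],(330,220),interpolation=2)
M[405:585,:411]=cv2.resize(d[190:260,215:375],(411,180),interpolation=2)
cv2.imwrite("pics/crop2.png",M)
E
```

```text
time_s: 6.5
position: [0.5416, 0.2007, 0.1691]
tcp_rot: [-3.141, 0.0, 2.971]
force: [0.3, 0.0, -0.2]
finger_gap: 0.0006
grasp_force: 0.0
[0.47101621 0.21323873 0.32531866] [-2.66789983e-01  2.36803538e-04  1.40108040e+00]
```

View pics/crop2.png

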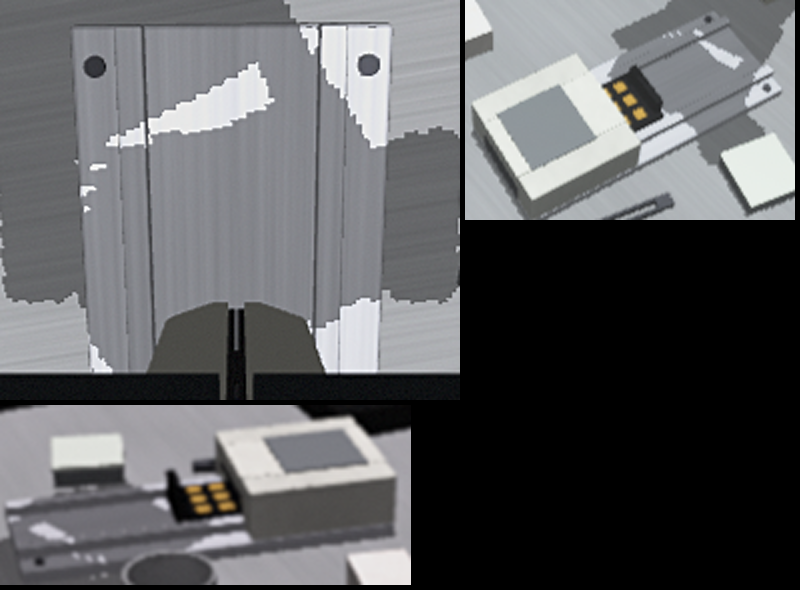

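Run:
```python
from h import *
c=calibration("scene");t=np.array([.6282,.1878]);th=-.1717;Rm=np.array([[np.cos(th),-np.sin(th)],[np.sin(th),np.cos(th)]])
for p in [(355,294),(368.5,311.5)]: print((Rm.T@(onz(c,p,.042)[:2]-t)).round(4))
# change detection of plate columns
for y in(-.025,.025):
  for x in (-.03,-.02,-.015): print(x,y,np.round(proj(c,[*(t+Rm@[x,y]),.042]),1))
```

```text
[-0.0179 -0.0248]
[-0.0185  0.0232]
-0.03 -0.025 [359.9 291.5]
-0.02 -0.025 [355.8 293.5]
-0.015 -0.025 [353.7 294.5]
-0.03 0.025 [373.9 309.8]
-0.02 0.025 [369.7 311.9]
-0.015 0.025 [367.6 312.9]
```

```bash
python3 -m pendant '0 -12 -54 0 0 0 0; 0 -23 -108 0 0 0 -2; 0 -35 -162 0 0 0 -4; 0 -46 -216 0 0 0 -7.3; 0 -58 -270 0 0 0 -7.3; 0 -70 -324 0 0 0 -7.3; 0 -82 -378 0 0 0 -7.3; 0 -92 -430 0 0 0 -7.3; 0 -92 -430 0 0 0 -7.3; 0 -92 -430 0 0 0 -7.3; 0 -92 -430 0 0 0 -7.3'
python3 - <<'E'
from h import *
c=calibration("wrist");cv2.imwrite("pics/w2.png",camera("wrist"));print(c["eye"],c["rotation"])
for l in ("keybox","rocker","clamp_key","start_key"):
    print(l,[(round(d["conf"],2),np.round(d["xy"]).tolist(),int(d["mask"].sum())) for d in masks_of("wrist",l)][:4])
E
```

```text
time_s: 8.02
position: [0.559, -0.2374, 0.1693]
tcp_rot: [3.141, -0.001, 3.099]
force: [0.2, -0.3, -0.4]
finger_gap: 0.0004
grasp_force: 0.0
[ 0.48758963 -0.23428769  0.32562407] [-2.66166020e-01 -2.19724525e-04  1.52970161e+00]
keybox [(0.77, [351.0, 103.0], 17194)]
rocker [(0.9, [415.0, 120.0], 5416)]
clamp_key [(0.87, [208.0, 121.0], 3285)]
start_key [(0.82, [311.0, 124.0], 2425)]
```

View pics/w2.png

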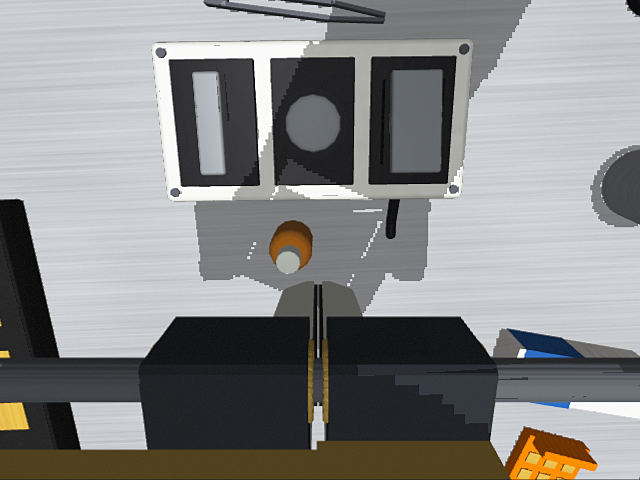

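Run:
```python
from h import *
c=calibration("wrist");s=get_state();p0=np.array(s["position"]);T=rot(s["tcp_rot"])
t,th,Rm,e=fit([(-.05,-.1),(-.05,.1),(.05,.1),(.05,-.1)],[onz(c,p,.05) for p in[(152,43),(475,39),(462,198),(170,201)]]);print("box",t,th,e)
for n,y,px,z in(("rocker",.062,(416,120),.07),("start",0,(313,123),.07),("clamp",-.062,(209,123),.07)):
    w=onz(c,px,z)[:2];print(n,"box",(t+Rm@[0,y]).round(4),"px",w.round(4))
r=onz(c,(416,172),.076);print("raised end edge",r)
```

```text
box [ 0.48559468 -0.23672493] -0.02989236723254492 [0.00103037 0.00128663 0.00120351 0.0015929 ]
rocker box [ 0.4874 -0.1748] px [ 0.4859 -0.176 ]
start box [ 0.4856 -0.2367] px [ 0.4851 -0.2375]
clamp box [ 0.4837 -0.2987] px [ 0.4825 -0.2997]
raised end edge [ 0.51607474 -0.17670974  0.076     ]
```

```bash
python3 -m pendant '0 25 30 20 0 0 0; 0 48 60 40 0 0 0; 0 48 60 65 0 0 0; 0 48 60 73 0 0 0; 0 48 60 77 0 0 0; 0 48 60 80 0 0 0; 0 48 60 83 0 0 0; 0 48 60 86 0 0 0; 0 48 60 88 0 0 0; 0 48 60 90 0 0 0; 0 48 60 91 0 0 0'; python3 -m pendant '0 0 0 1 0 0 0;0 0 0 2 0 0 0'; python3 -m pendant '0 0 0 1 0 0 0;0 0 0 2 0 0 0'
```

```text
time_s: 9.65
position: [0.5139, -0.1765, 0.0787]
tcp_rot: [-3.141, 0.0, 3.098]
force: [2.2, 0.4, 1.2]
finger_gap: 0.0005
grasp_force: 0.9
time_s: 9.9
position: [0.5139, -0.1766, 0.0768]
tcp_rot: [-3.141, 0.001, 3.098]
force: [0.2, 0.2, 9.6]
finger_gap: 0.0006
grasp_force: 4.8
time_s: 10.15
position: [0.5141, -0.1767, 0.0763]
tcp_rot: [-3.141, 0.001, 3.098]
force: [-5.6, 3.2, 29.7]
finger_gap: 0.0002
grasp_force: 14.1
```

```bash
python3 -m pendant '0 0 0 -20 0 0 0; 0 0 0 -50 0 0 0; 0 13 -60 -50 0 0 0; 0 26 -124 -50 0 0 0; 0 26 -124 -50 0 0 0; 0 26 -124 -50 0 0 0'
python3 - <<'E'
from h import *
c=calibration("side");b=camera("side");w=camera("wrist")
M=np.zeros((500,800,3),np.uint8);M[:500,:500]=cv2.resize(b[305:430,250:375],(500,500),interpolation=2)
M[:240,505:795]=cv2.resize(w[0:320,150:540],(290,240))
cv2.imwrite("pics/crop3.png",M)
E
python3 -m pendant '0 0 0 20 0 0 0; 0 0 0 30 0 0 0; 0 0 0 34 0 0 0; 0 0 0 38 0 0 0; 0 0 0 41 0 0 0; 0 0 0 44 0 0 0; 0 0 0 46 0 0 0; 0 0 0 48 0 0 0;0 0 0 48 0 0 0'
```

```text
time_s: 10.9
position: [0.4818, -0.2988, 0.1242]
tcp_rot: [3.141, -0.001, 3.097]
force: [-0.1, 0.5, -1.1]
finger_gap: 0.0001
grasp_force: 0.0
time_s: 12.12
position: [0.4823, -0.2993, 0.0765]
tcp_rot: [-3.142, 0.0, 3.098]
force: [0.3, 0.2, 0.3]
finger_gap: 0.0002
grasp_force: 0.2
```

View pics/crop3.png

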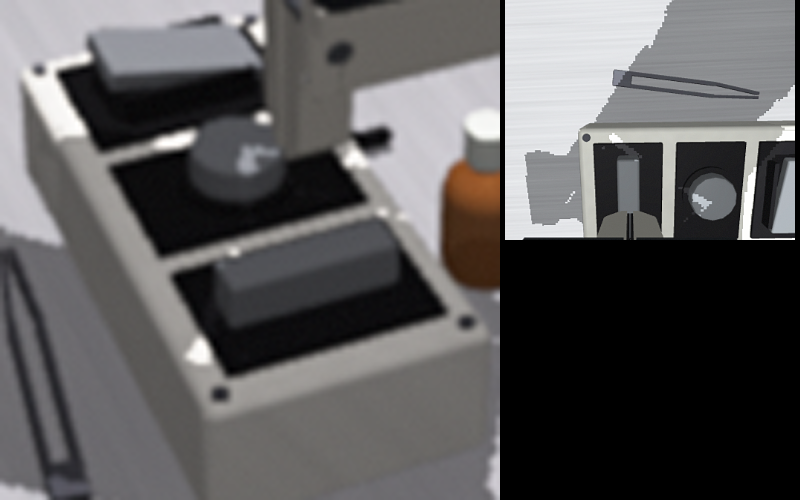

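The rocker (crop at 175,55) now slopes down toward +x, so it is on. The clamp press is underway.

```bash
python3 -m pendant '0 0 0 1 0 0 0; 0 0 0 2 0 0 0; 0 0 0 3 0 0 0; 0 0 0 3.5 0 0 0'; python3 -m pendant '0 0 0 1 0 0 0;0 0 0 1.5 0 0 0'; python3 -m pendant '0 0 0 1 0 0 0;0 0 0 1.5 0 0 0'
```

```text
time_s: 12.62
position: [0.4823, -0.2993, 0.0732]
tcp_rot: [-3.141, 0.0, 3.098]
force: [-1.8, 0.7, 6.8]
finger_gap: 0.0002
grasp_force: 3.8
time_s: 12.88
position: [0.4824, -0.2993, 0.0729]
tcp_rot: [-3.141, 0.0, 3.098]
force: [-6.2, 4.2, 22.1]
finger_gap: 0.0005
grasp_force: 11.0
time_s: 13.12
position: [0.4825, -0.2994, 0.0726]
tcp_rot: [-3.141, 0.001, 3.098]
force: [-10.7, 6.5, 36.4]
finger_gap: 0.0004
grasp_force: 18.2
```

```bash
python3 -m pendant '0 0 0 -15 0 0 0; 0 0 0 -35 0 0 0; 0 0 40 -35 0 0 0; 0 0 62 -35 0 0 0; 0 0 62 -35 0 0 0; 0 0 62 -20 0 0 0; 0 0 62 -13 0 0 0; 0 0 62 -10 0 0 0; 0 0 62 -8 0 0 0; 0 0 62 -6 0 0 0; 0 0 62 -5 0 0 0; 0 0 62 -4 0 0 0; 0 0 62 -4 0 0 0'; python3 -m pendant '0 0 0 1 0 0 0; 0 0 0 1.5 0 0 0;0 0 0 1.5 0 0 0'
```

```text
time_s: 14.75
position: [0.485, -0.2376, 0.0751]
tcp_rot: [-3.141, 0.0, 3.098]
force: [-7.3, -1.1, 15.9]
finger_gap: 0.0002
grasp_force: 7.3
time_s: 15.12
position: [0.4851, -0.2376, 0.0748]
tcp_rot: [-3.141, 0.001, 3.098]
force: [-12.1, 2.9, 31.9]
finger_gap: 0.001
grasp_force: 15.4
```

```bash
python3 -m pendant '0 0 0 -10 0 0 0; 0 0 0 -40 0 0 0; 0 0 0 -90 0 0 0; 0 -60 0 -120 0 0 0; 0 -60 0 -120 0 0 0; 0 -60 0 -120 0 0 0; 0 -60 0 -120 0 0 0'
python3 - <<'E'
from h import *
w=camera("wrist");b=camera("side");d=camera("scene")
M=np.zeros((600,800,3),np.uint8);M[:300,:400]=cv2.resize(w,(400,300));M[:300,405:795]=cv2.resize(b[190:430,150:462],(390,300),interpolation=2)
M[305:595,:480]=cv2.resize(d[150:390,100:500],(480,290),interpolation=2);M[305:595,485:797]=cv2.resize(b[305:430,250:375],(312,290),interpolation=2)
cv2.imwrite("pics/fin.png",M)
E
```

```text
time_s: 16.0
position: [0.5438, -0.2396, 0.1916]
tcp_rot: [3.141, -0.002, 3.098]
force: [0.2, 0.5, -0.2]
finger_gap: 0.0001
grasp_force: 0.0
```

View pics/fin.png

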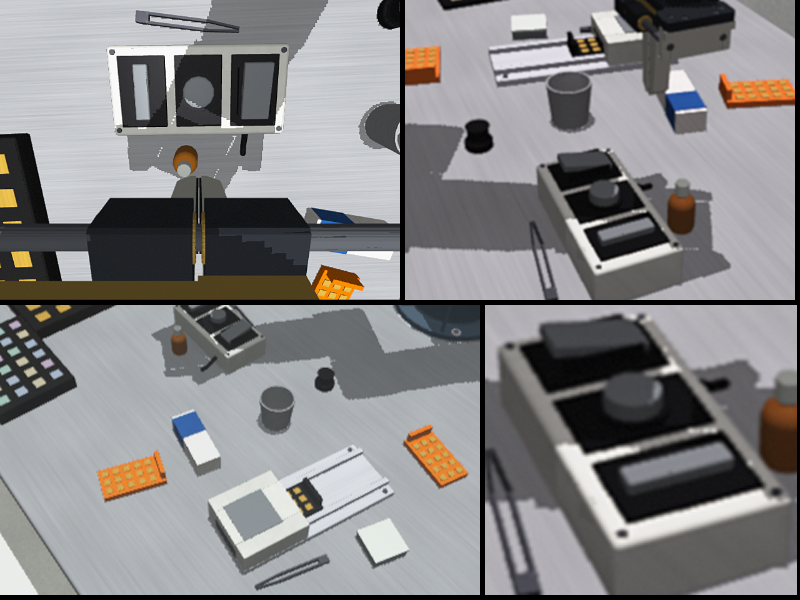

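The picture shows the carrier home (305,495), the rocker on (590,335), the clamp key down (675,463) and the start key back up (632,395). The bystanders are undisturbed.

```bash
python3 -c "
from station import *
print(close_job())"
```

```text
the job is handed in; nothing more can be done
None
```

The test run is started and the job is handed in at about 16 s: carrier home, rocker on, clamp key down, start key pressed and back up, in that order, with the bystanders where they were.

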